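# Make up the cribbage kit and the dice kit

## Robot

A 6-joint arm with a two-finger parallel gripper is mounted at the origin on the work surface. World frame = base frame: x ahead of the robot, y to its left, z up, the work surface at z = 0. Lengths are in m, angles in rad, forces in N, time in s.
With the tool pointing down it reaches from about 0.3 to 0.775 m from the base axis. Payload 14.6 kg.
Tool frame: the origin (TCP) lies between the finger pads; the fingertips stand 22 mm ahead of it and the grasp point (between the pads) lies 3 mm ahead of it; z points along the fingers, y is the line along which they close (so a half turn about z gives the same grasp; the last joint's range is limited). The gripper opens to 85 mm and grips with 20 to 120 N. Pads are 22 mm wide; open, the fingers measure 114 mm over their backs; the gripper's body (76 mm by 85 mm) begins 54 mm behind the grasp point. The pads swing forward as they close: fully open they stand 13 mm farther back than shut.
Start: joints at [1.13, 0.3, 1.521, -0, 1.321, -0.067], TCP at [0.201, 0.512, 0.253] pointing down, gripper open.
Joint ranges: [-3.03, 3.03], [-0.79, 2.21], [0.23, 2.52], [-1.04, 4.18], [0, 3.07], [-2.55, 2.55]. Speed limits (rad/s): [2.22, 2.22, 2.57, 3.14, 3.14, 3.14].

## Interface

Orientations are given as a 3x3 rotation matrix whose columns are the frame's x, y, z axes.
In Python, from station import reach, servo_line, goto_joints, move_gripper, hold, solve_ik, get_state, grab_frame, camera_model, IKError, close_job gives the robot as it stands. Calls block until the motion is done:
- reach(position, orientation): joint-space move of the TCP to a pose.
- servo_line(position, rate=0.15, rotation=None, f_stop=None): straight line of the TCP; rotation=None keeps the orientation; rate is the mean speed in m/s. With f_stop (N) it stops when the force on the tool has changed by that much, and returns True; else False.
- goto_joints(angles): joint-space move.
- move_gripper(opening, squeeze=None): opening from 0.0 (shut) to 1.0 (fully open); squeeze is the grip in N (None keeps the last); returns when the fingers have stopped.
- hold(seconds).
- solve_ik(position, orientation): joint angles nearest the present ones, or None.
- get_state(): the state.
- grab_frame(name): name is "scene" or "top"; returns (picture, depth): 420x560x3 uint8, blue, green, red; 420x560 float32, m along the optical axis (not along the pixel's ray), 0 where there is no reading.
- camera_model(name): a dict with "intrinsics" (3x3 intrinsics, pixels), "pose" (4x4, takes a point from camera to world coordinates). Camera axes: x right, y up, looking along -z (the intrinsics and any distortion apply to the point x, -y, -z); pixel columns grow to the right and rows downward; lengths in m; the calibration is good to about 2 mm. A picture is of the moment at which its call begins. camera_model takes no time and is no camera call.
A pose or a line that the arm cannot do raises IKError and nothing moves.
- close_job(): hands the job in; it is judged then, once.
The state is a dict: "clock": time; "joints": joint angles; "dq": joint speeds; "joint_torque": joint torques, N m; "position": TCP position; "tool_rot": TCP orientation; "ft_force": force on the tool from outside, world axes, zero at the start; "moment": the same for the moment, N m; "width": opening from 0.0 (shut) to 1.0 (fully open); "grip_force": force on a finger pad.
Only numpy, scipy, OpenCV 4.12 (cv2) and the standard library are available. Lean on these libraries where they do the work, as an engineer would, in place of code of your own. Each camera call takes 0.05 s, during which the arm holds its last target. There are 200 camera calls.

## Task

Make up the two game kits from the stock on the counter, each thing lying flat in the recess cut for it: the pegging board and the larger card box go in the wide tray, and the dice cup (mouth up), the round tin and the smaller card box go in the narrow tray. Lift the pegging board straight up and level off its two dowels, and set everything down rather than dropping it. Leave the counter bell and the chess clock where they stand.

Things in the scene. Friction and masses are not known exactly. Their poses are not given: they have to be found in the camera images.
- pegboard: pegging (cribbage) board: reddish wooden plate 46 (x) x 220 (y) x 18 mm high with rows of small dark peg holes. Origin at the centre of its underside, long axis y. It starts on the dowel block, underside 30 mm above the counter, a dowel through a 9 mm hole near each end (95 mm from the centre). It balances at its middle and may be turned end for end. About 0.13 kg.
- large_cards: the larger card box: cream card box with dark blue diamonds, 60 (x) x 91 (y) x 20 mm high, lying flat on the counter. Origin at the centre of its underside, long axis y; it may be turned end for end. About 0.1 kg.
- small_cards: the smaller card box: same look, 46 (x) x 68 (y) x 18 mm high, lying flat on the counter. Origin at the centre of its underside, long axis y; it may be turned end for end. About 0.05 kg.
- tin: round closed tin of bare aluminium, 52 mm in diameter, 26 mm high, lying flat on the counter. Origin at the centre of its underside. About 0.06 kg.
- dice_cup: empty brown leather-look dice cup, rigid, standing mouth up on the counter: 75 mm high, 60 mm in diameter at the foot and 66 mm at the rim, wall 4 mm. Origin at the centre of its underside. About 0.11 kg.
- wide_tray: the wide kit tray, fixed: birch plate 171 (x) x 270 (y) x 12 mm high with two rectangular felted recesses 6 mm deep (floor 6 mm above the counter). Origin at the centre of its underside. Recess for the pegging board: 60 (x) x 234 (y) mm, centre at x -47.5 mm, y 0. For the larger card box: 74 (x) x 105 (y) mm, centre at x +40.5 mm, y 0. Both things lie with their long axis along the tray's y.
- narrow_tray: the narrow kit tray, fixed: birch plate 110 (x) x 300 (y) x 12 mm high, three felted recesses 6 mm deep (floor 6 mm above the counter) in a row on its y axis. Origin at the centre of its underside. For the dice cup: round, 76 mm across, at y +98 mm. For the tin: round, 68 mm across, at y +5 mm. For the smaller card box: 60 (x) x 82 (y) mm, at y -92 mm, the box's long axis along the tray's y.
- block: display block for the pegging board, fixed: wooden foot 60 (x) x 240 (y) x 8 mm, on it a riser 30 (x) x 210 (y) mm whose top is 30 mm above the counter, and two upright brass dowels 8 mm in diameter at y = +-95 mm, standing 25 mm above the riser (7 mm above the board's upper face), 1 mm of clearance in the board's holes. Origin at the centre of its underside.
- bell: loose counter bell, a bystander: steel dome on a black foot 82 mm in diameter, 56 mm high, standing among the stock. Origin at the centre of its underside.
- chess_clock: loose chess clock, a bystander: black case 56 (x) x 130 (y) mm, 46 mm high with two steel buttons on top. Origin at the centre of its underside.
Not all that is in view belongs to the job. What is shaped like the tin but blue or orange is not meant.

How it is judged:
At the end, for the whole second after the job is handed in: All five things rest released, level (within 0.06 rad) and seated in their own recess: centre within 12 mm of the recess centre along each of the tray's axes, underside on the recess floor (3 to 9 mm above the tray's underside). The bell and the chess clock are within 20 mm of where they began (x of pegboard in the frame of wide_tray between -0.0595 and -0.0355 m and y of pegboard in the frame of wide_tray between -0.012 and 0.012 m and z of pegboard in the frame of wide_tray between 0.003 and 0.009 m and angle between each of pegboard, large_cards, dice_cup, tin, small_cards's own z axis and vertical below 0.06 rad and linear speed of each of pegboard, large_cards, dice_cup, tin, small_cards below 0.02 m/s and x of large_cards in the frame of wide_tray between 0.0285 and 0.0525 m and y of large_cards in the frame of wide_tray between -0.012 and 0.012 m and z of large_cards in the frame of wide_tray between 0.003 and 0.009 m and x of dice_cup in the frame of narrow_tray between -0.012 and 0.012 m and y of dice_cup in the frame of narrow_tray between 0.086 and 0.11 m and z of dice_cup in the frame of narrow_tray between 0.003 and 0.009 m and x of tin in the frame of narrow_tray between -0.012 and 0.012 m and y of tin in the frame of narrow_tray between -0.007 and 0.017 m and z of tin in the frame of narrow_tray between 0.003 and 0.009 m and x of small_cards in the frame of narrow_tray between -0.012 and 0.012 m and y of small_cards in the frame of narrow_tray between -0.104 and -0.08 m and z of small_cards in the frame of narrow_tray between 0.003 and 0.009 m and distance of each of bell, chess_clock from where it was at the start of the episode below 0.02 m); the robot touches nothing.
It fails at once if the pegging board is tilted more than 0.15 rad while it is still on its dowels (less than 25 mm above its seat) (angle between pegboard's own z axis and vertical above 0.15 rad and z of pegboard in the frame of block below 0.055 m and horizontal distance between pegboard and block below 0.06 m).
It fails at once if the counter bell is shifted more than 20 mm or tipped (distance of bell from where it was at the start of the episode above 0.02 m or angle between bell's own z axis and vertical above 0.3 rad).
It fails at once if the chess clock is shifted more than 20 mm or tipped (distance of chess_clock from where it was at the start of the episode above 0.02 m or angle between chess_clock's own z axis and vertical above 0.3 rad).
It fails at once if one of the five things is dropped (falls free of the fingers faster than 0.7 m/s, some 25 mm) ((contact force between the fingers and pegboard below 0.05 N and linear speed of pegboard above 0.7 m/s) or (contact force between the fingers and large_cards below 0.05 N and linear speed of large_cards above 0.7 m/s) or (contact force between the fingers and dice_cup below 0.05 N and linear speed of dice_cup above 0.7 m/s) or (contact force between the fingers and tin below 0.05 N and linear speed of tin above 0.7 m/s) or (contact force between the fingers and small_cards below 0.05 N and linear speed of small_cards above 0.7 m/s)).
It also fails if it takes over 120 s, if anything falls off the work surface, if the arm or the gripper's body presses on something with over 40 N, if the wrist force passes 120 N, or if a joint passes its speed limit or range.

## Working session

There is one attempt and no reset: what is moved stays moved. The work goes in short steps, each a Python script; the robot and the scene stay as the last script left them, time stands still between calls to the robot, and variables do not carry over. Pictures are saved under pics/ and viewed, at most 14 in all, crops included, and the job is handed in when it is done.

```bash
ls; mkdir -p pics; python3 - <<'E'
from station import *
import cv2,numpy as np
for n in("top","scene"):
    p,d=grab_frame(n);np.savez(f"{n}0.npz",p=p,d=d);cv2.imwrite(f"pics/{n}0.png",p)
    m=camera_model(n);print(n,{k:np.round(v,4).tolist() if k in("intrinsics","pose") else v for k,v in m.items()})
s=get_state();print(s["clock"],np.round(s["tool_rot"],3).tolist(),s["position"])
E
```

```text
pics
top {'intrinsics': [[544.5047, 0.0, 273.5151], [0.0, 544.5047, 205.6425], [0.0, 0.0, 1.0]], 'pose': [[0.0182, 0.9985, -0.0519, 0.5445], [-0.9998, 0.0183, 0.0029, 0.0115], [0.0039, 0.0518, 0.9986, 1.3792], [0.0, 0.0, 0.0, 1.0]]}
scene {'intrinsics': [[537.4052, 0.0, 280.6577], [0.0, 537.4052, 200.8624], [0.0, 0.0, 1.0]], 'pose': [[0.698, -0.427, 0.5749, 1.389], [0.7159, 0.4379, -0.5439, -0.7408], [-0.0195, 0.7911, 0.6113, 0.8887], [0.0, 0.0, 0.0, 1.0]]}
0.1 [[-0.931, 0.365, -0.0], [0.365, 0.931, -0.001], [0.0, -0.001, -1.0]] [0.20076983 0.51184407 0.25275855]
```

View pics/top0.png

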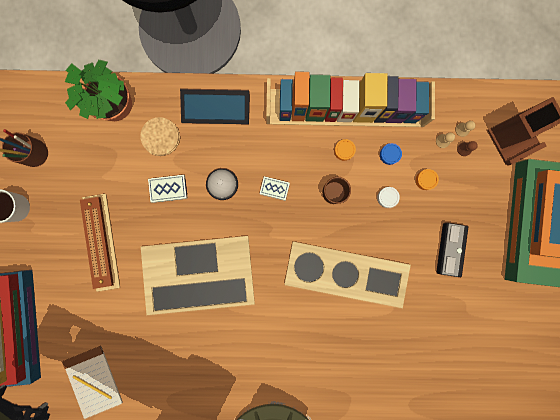

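View pics/scene0.png

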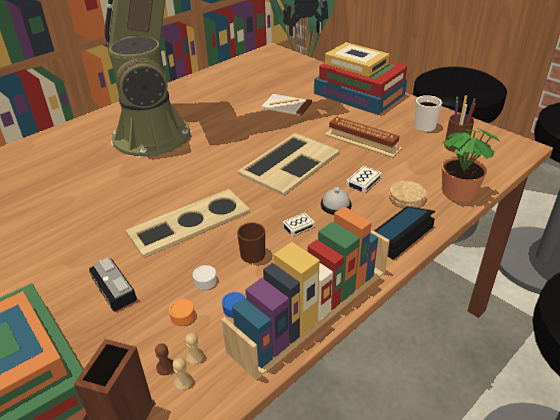

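The top view shows these at pixels: pegboard (99,242), large cards (167,188), bell (222,183), small cards (275,187), cup (336,190), bare tin (389,197), clock (453,249), wide tray (198,275) and narrow tray (347,274). The cup recess is at the left end of the narrow tray (309,267), and the pegboard recess is on the robot's side of the wide tray. Next I measure them from depth.

```bash
cat > vis.py <<'E'
import numpy as np,cv2
from station import grab_frame,camera_model
def world(d,n="top"):
    m=camera_model(n);K=m["intrinsics"];T=np.array(m["pose"])
    v,u=np.indices(d.shape)
    P=np.stack([(u-K[0][2])/K[0][0]*d,-(v-K[1][2])/K[1][1]*d,-d],-1)
    return P@T[:3,:3].T+T[:3,3]
def rect(W,mask,roi):
    u0,v0,u1,v1=roi;m=np.zeros(mask.shape,np.uint8);m[v0:v1,u0:u1]=mask[v0:v1,u0:u1]
    n,l,s,c=cv2.connectedComponentsWithStats(m)
    k=1+np.argmax(s[1:,4]);q=W[l==k]
    (c,wh,a)=cv2.minAreaRect((q[:,:2]*1000).astype(np.float32))
    if wh[0]<wh[1]: wh=wh[::-1];a+=90
    a=(a-90+90)%180-90   # long axis vs world y -> yaw of local x with long axis = y
    return np.array(c)/1000,np.round(wh,1),a,np.median(q[:,2]),q
E
python3 - <<'E'
from vis import *
f=np.load("top0.npz");p,d=f["p"],f["d"];W=world(d);z=W[...,2];g=p.max(2)
print("table z",[round(float(z[v,u]),4) for v,u in((220,200),(225,330),(230,420),(330,300))], z[215:230,160:200].std())
R={"peg":((70,185,128,300),(z>.042)&(z<.054)),"large":((140,165,195,212),z>.013),"bell":((198,160,246,208),z>.004),
"small":((252,168,300,208),z>.011),"cup":((312,168,362,212),z>.065),"tin":((374,180,405,212),z>.018),"clock":((425,210,480,290),z>.035),
"wide":((130,225,265,320),(z>.0085)&(z<.016)),"narrow":((275,230,420,315),(z>.0085)&(z<.016)),
"rpeg":((145,276,252,312),g<110),"rlarge":((168,240,222,278),g<110),"rcup":((290,248,327,288),g<110),"rtin":((330,255,362,294),g<110),"rsmall":((364,262,406,300),g<110),"blockfoot":((75,185,128,300),(z>.004)&(z<.012))}
for k,(r,m) in R.items():
    c,wh,a,zm,q=rect(W,m,r);print(k,"c",np.round(c,4),"mean",np.round(q[:,:2].mean(0),4),"wh",wh,"yaw",round(a,1),"z",round(float(zm),4),len(q))
E
```

```text
table z [-0.0009, -0.001, -0.0022, 0.0015] 0.07950027232172237
peg c [0.5169 0.4399] mean [0.5163 0.4393] wh [220.   48.8] yaw -79.9 z 0.0483 1714
large c [0.6263 0.1639] mean [0.6537 0.2729] wh [335.5  84.3] yaw -14.1 z 0.0209 889
bell c [0.6148 0.1053] mean [0.6666 0.137 ] wh [218.1  85.9] yaw -58.3 z 0.0335 839
small c [0.6162 0.0167] mean [0.6592 0.0066] wh [137.4  67.7] yaw 77.1 z 0.0189 505
cup c [ 0.5992 -0.0888] mean [ 0.6544 -0.1445] wh [219.4  63.1] yaw 44.7 z 0.0753 158
tin c [ 0.609  -0.1435] mean [ 0.6419 -0.2778] wh [331.8  50.8] yaw 13.9 z 0.0263 352
clock c [ 0.5412 -0.2283] mean [ 0.5149 -0.4355] wh [476.7 128.1] yaw -7.1 z 0.0409 962
wide c [0.4397 0.1948] mean [0.4495 0.197 ] wh [272.4 172.9] yaw 7.1 z 0.012 3710
narrow c [ 0.447  -0.1797] mean [ 0.4469 -0.1793] wh [300.8 110.1] yaw -10.1 z 0.0123 2829
rpeg c [0.4145 0.1402] mean [0.3916 0.1893] wh [343.6 125.9] yaw 25.2 z 0.0068 2071
rlarge c [0.4892 0.1291] mean [0.4789 0.1991] wh [249.4  73.6] yaw 8.7 z 0.007 1134
rcup c [ 0.4806 -0.0451] mean [ 0.4637 -0.0832] wh [155.4  70.4] yaw -24.1 z 0.0069 648
rtin c [ 0.4462 -0.1764] mean [ 0.4472 -0.1752] wh [63.9 62.8] yaw 0.3 z 0.0072 520
rsmall c [ 0.4661 -0.1458] mean [ 0.4306 -0.2692] wh [345.8  62.8] yaw -16.2 z 0.0069 701
blockfoot c [0.5192 0.4316] mean [0.5156 0.4184] wh [248.9  54.7] yaw -80.5 z 0.0081 558
```

```bash
python3 - <<'E'
s=open("vis.py").read()
i=s.index("    (c,wh,a)")
s=s[:i]+'''    r=cv2.minAreaRect((q[:,:2]*1000).astype(np.float32));b=cv2.boxPoints(r)
    e=max(b[1]-b[0],b[2]-b[1],key=np.linalg.norm)
    a=np.degrees(np.arctan2(e[1],e[0]))-90   # yaw of a frame whose y is the long side
    a=(a+90)%180-90
    return np.array(r[0])/1000,np.round(sorted(r[1]),1),a,np.median(q[:,2]),q
'''
s=s.replace("n,l,s,c=","m[~np.isfinite(W[...,2])]=0;n,l,s,c=").replace("    v,u=np","    d=np.where(d>.3,d,np.nan);v,u=np")
open("vis.py","w").write(s)
E
cat > meas.py <<'E'
from vis import *
import sys,json
def measure(p,d):
    W=world(d);z=W[...,2];g=p.max(2);out={}
    R={"peg":((70,185,128,300),(z>.042)&(z<.054)),"large":((140,165,195,212),z>.013),"bell":((198,160,246,208),z>.006),
    "small":((252,168,300,208),z>.011),"cup":((312,168,362,212),z>.065),"tin":((374,180,405,212),z>.018),"clock":((425,210,480,290),z>.035),
    "wide":((130,225,265,320),(z>.0085)&(z<.016)),"narrow":((275,230,420,315),(z>.0085)&(z<.016)),
    "rpeg":((145,276,252,312),g<110),"rlarge":((168,240,222,278),g<110),"rcup":((290,248,327,288),g<110),"rtin":((330,255,362,294),g<110),"rsmall":((364,262,406,300),g<110)}
    for k,(r,m) in R.items():
        c,wh,a,zm,q=rect(W,m,r);out[k]=[*map(float,c),float(a)]
        print(k,"c",np.round(c,4),"mean",np.round(q[:,:2].mean(0),4),"wh",wh,"yaw",round(a,1),"z",round(float(zm),4),len(q))
    def loc(t,x,y):
        a=np.radians(out[t][2]);return np.round([out[t][0]+np.cos(a)*x-np.sin(a)*y,out[t][1]+np.sin(a)*x+np.cos(a)*y],4)
    for k,t,x,y in(("rpeg","wide",-.0475,0),("rlarge","wide",.0405,0),("rcup","narrow",0,.098),("rtin","narrow",0,.005),("rsmall","narrow",0,-.092)):
        out["G"+k]=[*map(float,loc(t,x,y)),out[t][2]];print("G"+k,out["G"+k])
    return out
if __name__=="__main__":
    f=np.load("top0.npz");json.dump(measure(f["p"],f["d"]),open("m.json","w"))
E
python3 meas.py
```

```text
peg c [0.5169 0.4399] mean [0.5163 0.4393] wh [ 48.8 220. ] yaw -79.9 z 0.0483 1714
large c [0.6546 0.275 ] mean [0.6544 0.2744] wh [61.  91.6] yaw 7.5 z 0.0208 884
bell c [0.6691 0.1395] mean [0.667  0.1375] wh [78.5 79.7] yaw -43.8 z 0.034 807
small c [0.6604 0.0066] mean [0.6601 0.0066] wh [46.8 67.7] yaw -12.9 z 0.0189 501
cup c [ 0.6528 -0.1442] mean [ 0.6551 -0.1455] wh [63.1 63.4] yaw 1.7 z 0.0753 157
tin c [ 0.6419 -0.2789] mean [ 0.6422 -0.2786] wh [50.7 50.8] yaw -49.1 z 0.0263 351
clock c [ 0.5151 -0.438 ] mean [ 0.5149 -0.436 ] wh [ 54.1 128.2] yaw 82.8 z 0.0409 961
wide c [0.4397 0.1948] mean [0.4495 0.197 ] wh [172.9 272.4] yaw 7.1 z 0.012 3710
narrow c [ 0.447  -0.1797] mean [ 0.4469 -0.1793] wh [110.1 300.8] yaw -10.1 z 0.0123 2829
rpeg c [0.3904 0.1903] mean [0.391 0.19 ] wh [ 57.9 231.6] yaw 6.4 z 0.0068 2062
rlarge c [0.4784 0.2008] mean [0.4786 0.2   ] wh [ 71.  104.6] yaw 6.8 z 0.007 1129
rcup c [ 0.464  -0.0833] mean [ 0.4636 -0.0834] wh [70.4 70.5] yaw -7.6 z 0.0068 647
rtin c [ 0.4462 -0.1764] mean [ 0.4472 -0.1752] wh [62.8 63.9] yaw 0.3 z 0.0072 520
rsmall c [ 0.4299 -0.2706] mean [ 0.4302 -0.2704] wh [56.6 81.4] yaw -10.2 z 0.0069 698
Grpeg [0.3926, 0.189, 7.09197998046875]
Grlarge [0.4799, 0.1998, 7.09197998046875]
Grcup [0.4642, -0.0833, -10.110214233398438]
Grtin [0.4479, -0.1748, -10.110214233398438]
Grsmall [0.4308, -0.2703, -10.110214233398438]
```

Sizes and heights all match the given ones. I write the helpers, locate the dowels, and touch the counter at two openings to learn where the fingertips really are.

```bash
cat > h.py <<'E'
from station import *
import numpy as np,json,cv2
M=json.load(open("m.json"))
def R(deg):
    "tool down, closing line at deg from world x"
    c,s=np.cos(np.radians(deg)),np.sin(np.radians(deg));return np.array([[-s,c,0],[c,s,0],[0,0,-1.]])
def best(pos,deg):
    "of the two equal grasps the one nearer the present joints"
    q0=np.array(get_state()["joints"]);o=[]
    for a in(deg,deg+180):
        q=solve_ik(pos,R(a))
        if q is not None:o.append((np.abs(np.array(q)-q0).max(),a))
    return R(min(o)[1])
def st(t=""):
    s=get_state();print(t,"t",round(s["clock"],1),"p",np.round(s["position"],4),"F",np.round(s["ft_force"],1),"w",round(s["width"],3),"g",round(s["grip_force"],1));return s
E
python3 - <<'E'
from vis import *
f=np.load("top0.npz");W=world(f["d"]);z=W[...,2];m=np.zeros(z.shape,np.uint8);m[185:300,70:128]=(z>.0515)[185:300,70:128]&(z<.065)[185:300,70:128]
n,l,s,c=cv2.connectedComponentsWithStats(m)
D=[]
for k in range(1,n):
    q=W[l==k];print(k,len(q),np.round(q.mean(0),4))
from h import *
st();reach([.56,.03,.08],R(90));st("moved")
for w in(1.0,.54):
    move_gripper(w,20);servo_line([.56,.03,.05],.1)
    print(servo_line([.56,.03,.005],.03,f_stop=4));st("touch");servo_line([.56,.03,.06],.15)
move_gripper(1.0);st()
E
```

```text
1 1 [0.6265 0.4457 0.0523]
2 3 [0.6195 0.4747 0.0524]
3 2 [0.6225 0.4624 0.0528]
4 1 [0.6214 0.4574 0.0533]
5 1 [0.624  0.4531 0.0519]
6 1 [0.6191 0.4477 0.0529]
7 2 [0.6156 0.44   0.0536]
8 1 [0.6169 0.4353 0.0532]
9 1 [0.6136 0.4786 0.0544]
10 2 [0.6101 0.47   0.0542]
11 10 [0.6067 0.4587 0.0537]
12 1 [0.6143 0.4478 0.0522]
13 5 [0.6049 0.4494 0.0537]
14 5 [0.6017 0.4428 0.0526]
15 1 [0.6047 0.4375 0.0529]
16 1 [0.6047 0.4322 0.0542]
17 3 [0.5967 0.4745 0.0527]
18 1 [0.5992 0.4689 0.0528]
19 3 [0.5948 0.4451 0.0533]
20 1 [0.5944 0.4611 0.0538]
21 1 [0.5925 0.4346 0.0529]
22 7 [0.5878 0.468  0.0523]
23 2 [0.5898 0.4501 0.0535]
24 1 [0.5877 0.4319 0.0532]
25 1 [0.5823 0.4612 0.0523]
26 1 [0.5796 0.4722 0.0553]
27 3 [0.579  0.4667 0.0525]
28 1 [0.5774 0.4607 0.0533]
29 2 [0.5767 0.4328 0.0529]
30 3 [0.5735 0.4541 0.0533]
31 1 [0.5729 0.4463 0.0522]
32 3 [0.5652 0.4638 0.0525]
33 1 [0.568  0.4407 0.0539]
34 1 [0.5651 0.4702 0.0526]
35 3 [0.5605 0.457  0.0526]
36 1 [0.563  0.453  0.0529]
37 1 [0.5631 0.4477 0.0542]
38 1 [0.5659 0.4267 0.052 ]
39 1 [0.5579 0.4646 0.0539]
40 1 [0.5608 0.4
[... 1922 characters left out ...]
1]
109 1 [0.4377 0.422  0.0527]
110 6 [0.4318 0.4416 0.0536]
111 1 [0.4327 0.4318 0.0519]
112 1 [0.428  0.4286 0.0536]
113 2 [0.4218 0.4384 0.0526]
114 1 [0.423  0.4339 0.0518]
115 8 [0.4235 0.4219 0.0553]
116 1 [0.4258 0.4097 0.0521]
117 1 [0.4262 0.4018 0.0544]
118 8 [0.4126 0.4338 0.0529]
119 5 [0.4151 0.4174 0.0524]
120 2 [0.4116 0.4076 0.0533]
 t 0.1 p [0.2008 0.5118 0.2528] F [ 0.2 -0.1  0.1] w 1.001 g 0.0
moved t 2.3 p [0.5601 0.0307 0.0802] F [ 0.  -0.5  0.1] w 1.002 g 0.0
True
touch t 4.2 p [0.56   0.03   0.0089] F [-3.3 -0.2  8.5] w 1.001 g 4.2
True
touch t 6.4 p [0.5599 0.03   0.0197] F [-2.3 -0.3  8.3] w 0.536 g 4.0
 t 7.3 p [0.5599 0.03   0.0598] F [ 0.3  0.4 -0.5] w 1.001 g 0.0
```

Fingertips stand about 9 mm ahead of the TCP fully open and 20 mm ahead at 46 mm opening, so I use opening-dependent grasp heights. Pegboard first, with a gentle close to check centring.

```bash
python3 - <<'E'
from vis import *
f=np.load("top0.npz");W=world(f["d"]);z=W[...,2]
c,wh,a,zm,q=rect(W,(z>.042)&(z<.054),(70,185,128,300))
xy=q[:,:2]-q[:,:2].mean(0);v=np.linalg.eigh(xy.T@xy)[1][:,1];ang=np.degrees(np.arctan2(v[1],v[0]))%180;print("axis",ang)
# edges of the middle part across the board
n=np.array([-np.sin(np.radians(ang)),np.cos(np.radians(ang))]);t=np.array([n[1],-n[0]])
s=(q[:,:2]-c)@n;l=(q[:,:2]-c)@t;print("edges across",np.percentile(s,[1,99]),"along",np.percentile(l,[.5,99.5]))
cc=c+n*np.percentile(s,[1,99]).mean()+t*np.percentile(l,[.5,99.5]).mean();print("centre",cc)
json={"c":cc.tolist(),"a":ang}
import h,json as j;h.M["peg"]=[*cc.tolist(),float(ang)-90];j.dump(h.M,open("m.json","w"))
from h import *
x,y=cc;o=best([x,y,.14],ang+90)
reach([x,y,.14],o);st();move_gripper(.85,20);servo_line([x,y,.0575],.12);st("down")
move_gripper(.0,20);st("grip");hold(.2);st("settled");print(get_state()["moment"])
E
```

```text
axis 10.39802943151571
edges across [-0.02329166  0.02327752] along [-0.10915217  0.10871572]
centre [0.5167361  0.43982799]
 t 8.9 p [0.5174 0.4387 0.1397] F [ 0.8 -1.  -0.4] w 1.001 g 0.0
down t 10.0 p [0.5171 0.4401 0.0584] F [0.6 0.3 0.3] w 0.85 g 0.0
grip t 10.4 p [0.517  0.4404 0.0585] F [-1.2  1.8  4.7] w 0.527 g 21.8
settled t 10.6 p [0.517  0.4404 0.0585] F [-0.7  1.9  5.5] w 0.527 g 21.9
[0.45516364 0.22411717 0.00682131]
```

```bash
cat >> h.py <<'E'
def pick(xy,deg,z,pre,sq,up=.10):
    x,y=xy;o=best([x,y,z+up],deg);reach([x,y,z+up],o);move_gripper(pre,sq)
    servo_line([x,y,z],.15);move_gripper(0.,sq);st("grip");servo_line([x,y,z+up],.12);return st("lifted")
def place(xy,deg,z,rel,up=.10):
    "z: TCP height at which the thing rests on the recess floor"
    x,y=xy;reach([x,y,z+.07],best([x,y,z+.07],deg));servo_line([x,y,z+.012],.15);st("above")
    hit=servo_line([x,y,z-.003],.03,f_stop=4);st("down %s"%hit)
    move_gripper(rel);st("open");servo_line([x,y,z+up],.2)
def photo(n,roi=None):
    p,d=grab_frame("top");np.savez(n+".npz",p=p,d=d)
    if roi:u0,v0,u1,v1=roi;p=cv2.resize(p[v0:v1,u0:u1],None,fx=3,fy=3,interpolation=cv2.INTER_CUBIC)
    cv2.imwrite(f"pics/{n}.png",p)
E
python3 - <<'E'
from h import *
move_gripper(0.,70);s=st("firm");x,y,z=s["position"]
servo_line([x,y,z+.045],.05);st("off dowels");servo_line([x,y,z+.075],.12)
g=M["Grpeg"];g2=M["rpeg"];print(g,g2)
gx=((g[0]+g2[0])/2,(g[1]+g2[1])/2)
place(gx,7.0,z-.024,.66,.12);photo("peg")
E
```

```text
firm t 10.8 p [0.5171 0.4404 0.0589] F [-1.4  2.   8.7] w 0.516 g 72.1
off dowels t 11.9 p [0.517  0.4403 0.1035] F [ 0.6 -0.3 -1.6] w 0.512 g 72.8
[0.3926, 0.189, 7.09197998046875] [0.3903604736328125, 0.19032464599609375, 6.4263458251953125]
above t 14.0 p [0.3918 0.19   0.0472] F [ 0.9  1.2 -1.5] w 0.508 g 72.8
down True t 14.4 p [0.3917 0.1898 0.0348] F [-1.9 -0.9  8.7] w 0.512 g 73.9
open t 14.7 p [0.3913 0.1896 0.0343] F [-0.4 -0.4 -0.2] w 0.657 g 0.0
```

```bash
python3 - <<'E'
from vis import *
f=np.load("peg.npz");W=world(f["d"]);z=W[...,2]
c,wh,a,zm,q=rect(W,(z>.018)&(z<.03),(135,225,265,320));print(c,wh,a,zm,np.ptp(q[:,2]))
E
```

```text
[0.3983649  0.13768498] [ 46.8 116.2] 7.529648 0.02452812929509962 0.011897409304533202
```

```bash
python3 - <<'E'
from h import *
photo("mid")  # arm still near tray
pick(M["large"][:2],M["large"][2],.025,.95,45)
g,g2=M["Grlarge"],M["rlarge"]
place(((g[0]+g2[0])/2,(g[1]+g2[1])/2),7.0,.031,.83,.12)
pick(M["small"][:2],M["small"][2],.0275,.8,40)
photo("a",(130,160,330,320))
E
```

```text
grip t 18.2 p [0.6553 0.2753 0.0266] F [-0.9 -0.7  6.5] w 0.69 g 49.5
lifted t 19.2 p [0.6542 0.2749 0.1239] F [-0.1 -0.4 -1.5] w 0.692 g 48.7
above t 20.5 p [0.4798 0.2005 0.0433] F [-0.2 -0.3 -0.6] w 0.686 g 48.7
down True t 20.9 p [0.4796 0.2004 0.0321] F [1.  0.6 1.7] w 0.687 g 50.0
open t 21.2 p [0.4791 0.2003 0.0318] F [ 0.  -0.5 -0.4] w 0.832 g 0.0
grip t 24.3 p [0.6611 0.0065 0.029 ] F [-1.2 -0.4  6.3] w 0.526 g 41.6
lifted t 25.3 p [0.6599 0.0066 0.1265] F [-0.9  0.2 -0.9] w 0.523 g 40.9
```

View pics/a.png

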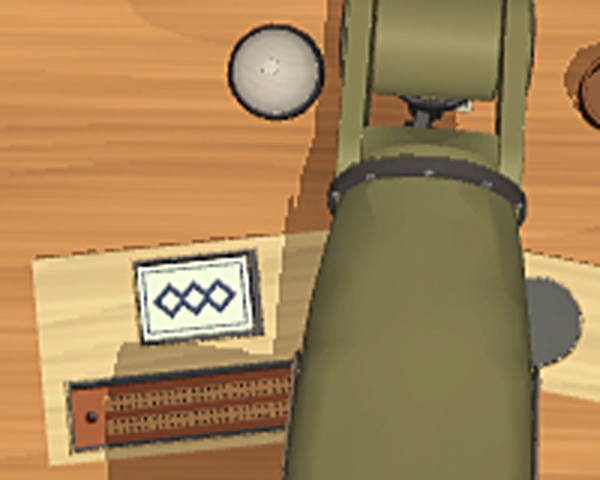

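The large cards (crop 198,298) and the visible part of the pegboard lie in their recesses. The small cards are in hand, so I carry on with the narrow tray.

```bash
python3 - <<'E'
from h import *
def G(k):a,b=M["G"+k],M[k];return((a[0]+b[0])/2,(a[1]+b[1])/2)
place(G("rsmall"),-10.1,.0335,.68,.12)
pick((.642,-.2788),-10,.027,.95,40)
place(G("rtin"),-10.1,.033,.75,.12)
pick((.6535,-.1447),-10,.046,1.,40,.12)
place(G("rcup"),-10.1,.052,.95,.12)
reach([.3,.35,.3],best([.3,.35,.3],0));st()
photo("b",(280,160,480,310));
p,_=grab_frame("scene");cv2.imwrite("pics/c.png",p)
E
```

```text
above t 27.2 p [ 0.4309 -0.2704  0.0459] F [ 0.  -0.4  0.3] w 0.523 g 40.9
down True t 27.7 p [ 0.4306 -0.2706  0.0345] F [ 1.7 -0.4  2.1] w 0.526 g 42.1
open t 27.9 p [ 0.4303 -0.2704  0.0343] F [-0.1 -0.5  0.4] w 0.678 g 0.0
grip t 31.1 p [ 0.6425 -0.279   0.0284] F [-1.9  0.1  6.2] w 0.586 g 41.4
lifted t 32.1 p [ 0.6416 -0.2786  0.1259] F [-0.7  0.2 -1.1] w 0.588 g 41.5
above t 33.5 p [ 0.4477 -0.1759  0.0453] F [ 0.3  0.2 -0.8] w 0.587 g 41.5
down True t 33.9 p [ 0.4476 -0.1758  0.0341] F [ 1.1 -0.4  1.9] w 0.588 g 42.7
open t 34.2 p [ 0.447  -0.1756  0.0338] F [-0.3  0.3 -0.1] w 0.751 g 0.0
grip t 37.5 p [ 0.654  -0.1449  0.0476] F [-2.7  0.7  6.2] w 0.763 g 43.2
lifted t 38.6 p [ 0.6532 -0.1446  0.165 ] F [-0.2 -0.  -1.7] w 0.76 g 44.4
above t 40.0 p [ 0.4648 -0.0835  0.0643] F [ 0.2  0.1 -1.9] w 0.755 g 44.4
down True t 40.4 p [ 0.4642 -0.0834  0.053 ] F [-0.4  0.1  2.5] w 0.76 g 43.6
open t 40.7 p [ 0.464  -0.0832  0.0528] F [-0.6  0.3  0.4] w 0.947 g 0.0
 t 43.2 p [0.3005 0.3495 0.2996] F [ 0.3  0.2 -0.4] w 0.951 g 0.0
```

View pics/b.png

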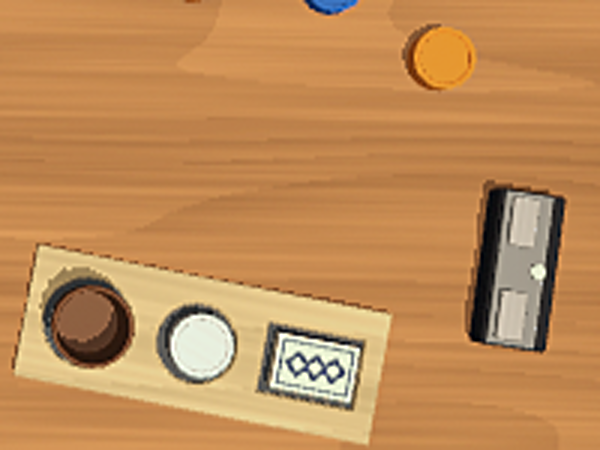

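View pics/c.png

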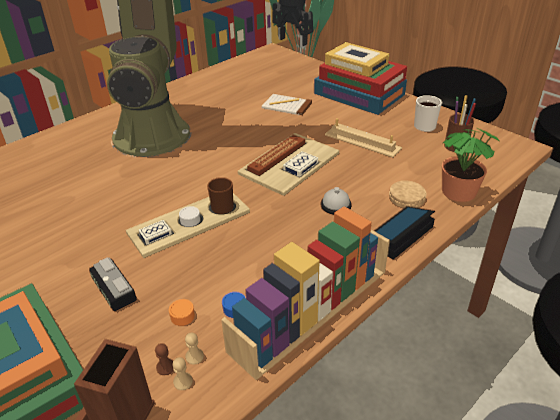

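All five appear seated in both views, with the bell and clock where they were. I check the offsets and heights numerically before handing in.

```bash
python3 - <<'E'
from vis import *
from h import M
f=np.load("b.npz");W=world(f["d"]);z=W[...,2]
for k,r,lo,hi,t,g in(("peg",(140,270,258,318),.018,.035,"wide",(-.0475,0)),("large",(165,238,225,278),.019,.04,"wide",(.0405,0)),("cup",(290,240,330,295),.07,.1,"narrow",(0,.098)),("tin",(328,250,362,296),.024,.045,"narrow",(0,.005)),("small",(362,258,406,305),.018,.035,"narrow",(0,-.092))):
    c,wh,a,zm,q=rect(W,(z>lo)&(z<hi),r);y=np.radians(M[t][2]);d=c-np.array(M[t][:2])
    l=np.array([np.cos(y)*d[0]+np.sin(y)*d[1],-np.sin(y)*d[0]+np.cos(y)*d[1]])-g
    A=np.c_[q[:,:2]-q[:,:2].mean(0),np.ones(len(q))];n=np.linalg.lstsq(A,q[:,2],rcond=None)[0][:2]
    print(k,"off mm",np.round(l*1000,1),"wh",wh,"yaw-tray",round(a-M[t][2],1),"ztop",round(zm,4),"slope",np.round(n,3))
for k,r,h in(("bell",(198,160,246,208),.006),("clock",(425,210,480,290),.035)):
    c,*_=rect(W,z>h,r);print(k,c-np.array(M[k][:2]))
E
```

```text
peg off mm [-0.6  0.7] wh [ 46.4 221. ] yaw-tray -0.1 ztop 0.0245 slope [ 0. -0.]
large off mm [-0.3  0.4] wh [60.  91.9] yaw-tray -0.0 ztop 0.0268 slope [0.012 0.004]
cup off mm [-0.1  0.4] wh [63.9 64.1] yaw-tray -33.5 ztop 0.0809 slope [0.022 0.018]
tin off mm [-0. -1.] wh [49.  51.5] yaw-tray -33.6 ztop 0.0316 slope [-0.021  0.005]
small off mm [ 0.4 -0. ] wh [45.9 69.1] yaw-tray -0.0 ztop 0.0249 slope [ 0.01  -0.013]
bell [0.00083081 0.0007115 ]
clock [-0.00074109 -0.00023959]
```

```bash
python3 -c "
from station import *
print(close_job())"
```

```text
the job is handed in; nothing more can be done
None
```

I handed the job in at about 43 s of robot time: by camera, all five things lie level in their own recesses, within about 1 mm of centre, with the bell and chess clock unmoved; the judge returned no verdict.

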